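# Close the bearing tin with its nested lids and lift off the dust cover

## Task

Close the steel tin of clean bearing races with the nested pair of lids that waits in the dock: holding the red stem, slide the pair level out of the dock's open end, under its overhanging lips, and lower it (do not drop it) into the tin's mouth until the inner lid sits fully home, keeping the two lids nested. Then let go of the stem, take the green outer cover by its white collar and lift it alone, straight up, leaving the inner lid undisturbed in the tin, until the whole cover is a few centimetres clear above the top of the stem. Finish while still holding the cover level and still in the gripper over the tin, and leave the grease tin, the bushing and the tape roll where they stand.

Things in the scene. Friction and masses are not known exactly. Their poses are not given: they have to be found in the camera images.
- inner_lid: inner lid, aluminium, 0.17-0.35 kg, under the cover at the start. Origin: centre of its underside, z up. Up from there: plug 70 mm dia, 10 mm deep, lower edge chamfered 3 mm; flange 88 mm dia at 10-15 mm; red stem 14 mm dia at 15-67 mm. The stem's top 25 mm stand free above the cover's collar: grip there to carry both lids
- stem_top (a point): centre of the top of the red stem, 67 mm above the inner lid's origin
- outer_cover: green cover, 100 mm dia, 0.12-0.26 kg, resting loose on the inner lid's flange (carried along with it, 3 mm side play). Origin: centre of the skirt's lower edge, z up, 2 mm above the inner lid's origin when nested. Skirt 94 mm inside dia; flat top plate at 13-17 mm; white collar at 17-41 mm, outside dia 40, inside 24 mm, stem through it with 5 mm play all round
- collar (a point): centre of the top end of the cover's white collar, 41 mm above the cover's origin
- tin: open steel tin fixed to the tray, two bearing races inside. Origin: centre of its underside, z up; 60 mm high, outside dia 82, mouth dia 75, foot 94 mm dia. When home, the inner lid's flange lies on the rim, its origin 50 mm above the tin's origin; the plug has 2.5 mm play all round
- dock: lid dock, fixed, grey with aluminium lips, 124 x 130 mm, 35 mm high. Origin: centre of the channel, on its underside; its +x points to the closed end, its open end looks to -x. Floor 6 mm thick, x -61 to 63 mm; channel 110 mm wide; two lips on top of the side walls, x -55 to 61 mm, 29-35 mm high, 68 mm slot between them. The cover's plate lies 4 mm below the lips
- dock_out (a point): point on the dock's centre line, 110 mm from its origin out of the open end, at the floor's height: a lid whose axis is here or farther out is clear of the lips and may be lifted
- grease_tin: green and white grease tin, 67 mm diameter, 38 mm high, bystander; origin at the centre of its underside
- bushing: tan flanged bushing, 44 mm diameter, 28 mm high, bystander; origin at the centre of its underside
- tape_roll: roll of masking tape lying flat, 73 mm diameter, 19 mm high, bystander; origin at the centre of its underside

How it is judged:
On the way, in this order (a step that is already met when the one before it is completed fails the run):
1. the nested lids have been slid out through the dock's open end (x of inner_lid in the frame of dock below -0.09 m and z of outer_cover in the frame of inner_lid below 0.006 m), for 0.1 s.
2. the nested pair is on the tin: inner lid fully home in the mouth, the cover still resting on it (z of inner_lid in the frame of tin between 0.045 and 0.053 m and horizontal distance between inner_lid and tin below 0.006 m and angle between inner_lid's own z axis and vertical below 0.06 rad and z of outer_cover in the frame of inner_lid below 0.006 m), for 0.2 s.
3. the cover alone is lifted off, the inner lid still home (z of inner_lid in the frame of tin between 0.045 and 0.053 m and horizontal distance between inner_lid and tin below 0.006 m and angle between inner_lid's own z axis and vertical below 0.06 rad and z of outer_cover in the frame of tin above 0.122 m), for 0.2 s.
At the end, for the whole second after the job is handed in: inner lid home in the tin (origin 45-53 mm above the tin's, 6 mm of its axis, tilt < 0.06), no finger on it; gripper alone holds the cover, origin > 122 mm above the tin's underside (clear of the stem), within 40 mm of the tin's axis, tilt < 0.2, under 0.03 m/s (all of step 3 and horizontal distance between outer_cover and tin below 0.04 m and angle between outer_cover's own z axis and vertical below 0.2 rad and linear speed of each of outer_cover, inner_lid below 0.03 m/s and contact force between the fingers and outer_cover above 1 N and contact force between the fingers and inner_lid below 0.3 N and contact force between outer_cover and inner_lid below 0.2 N and contact force between outer_cover and tin below 0.2 N); the arm keeps its last pose, push and grip.
It fails at once if the cover is lifted more than 8 mm (10 mm between origins) off the inner lid while the inner lid is not fully home in the tin, or the inner lid is disturbed while the cover is lifted (z of outer_cover in the frame of inner_lid above 0.01 m and not (z of inner_lid in the frame of tin between 0.045 and 0.053 m and horizontal distance between inner_lid and tin below 0.006 m and angle between inner_lid's own z axis and vertical below 0.06 rad)).
It fails at once if the lids are dropped: the inner lid moves faster than 0.3 m/s with no finger on it (a fall of about 5 mm) (linear speed of inner_lid above 0.3 m/s and contact force between the fingers and inner_lid below 0.1 N).
It fails at once if a bystander (grease tin, bushing, tape roll) is moved by more than 20 mm (distance of any of grease_tin, bushing, tape_roll from where it was at the start of the episode above 0.02 m).
It also fails if it takes over 61 s, if anything falls off the work surface, if the arm or the gripper's body presses on something with over 40 N, if the wrist force passes 120 N, or if a joint passes its speed limit or range.

## Robot

A 6-joint arm with a two-finger parallel gripper is mounted at the origin on a cart in front of the work surface, level with it; the furniture and walls round the work are solid. World frame = base frame: x ahead of the robot, y to its left, z up, the work surface at z = 0. Lengths are in m, angles in rad, forces in N, time in s.
With the tool pointing down it reaches from about 0.35 to 0.725 m from the base axis. Payload 6 kg.
Tool frame: the origin (TCP) lies between the finger pads; the fingertips stand 22 mm ahead of it and the grasp point (between the pads) lies 3 mm ahead of it; x points along the fingers, y is the direction in which the jaws open and shut, and the axes are right-handed (so a half turn about x gives the same grasp; the last joint's range is limited). The gripper opens to 85 mm and grips with 20 to 120 N. Pads are 22 mm wide; open, the fingers measure 114 mm over their backs; the gripper's body (76 mm by 85 mm) begins 54 mm behind the grasp point. The pads swing forward as they close: fully open they stand 13 mm farther back than shut.
Start: joints at [1.633, 0.04, 0.085, 0, -1.615, -0.334], TCP at [0.161, 0.578, 0.231] pointing down, gripper open.
Joint ranges: [-2.56, 2.56], [-1.29, 2.01], [-1.08, 1.49], [-3.29, 1.98], [-2.81, -0.18], [-2.99, 2.99]. Speed limits (rad/s): [2.57, 2.57, 3.01, 3.14, 3.14, 3.14].

## Interface

Orientations are given as a rotation vector (axis times angle).
In Python, from bench import * gives the robot as it stands. The module is installed in compiled form; this text tells all that it offers.
- The arm moves only by the tool move_arm, never from a script. Its argument "plan" is text: rows parted by semicolons, each of 7 numbers parted by spaces: the shift along the tool's x, y, z in cm, then the turn, a rotation vector about the tool's x, y, z in rad, then the opening, from 0 (shut) to 1 (fully open). In form: tx ty tz rx ry rz hand; .... A call has 1 to 5 rows; each row shifts and turns the pose as measured when the row begins, along the tool's axes as they then stand; what a row does not reach is not made up. A row lasts 1/12 s, in which the tool goes at most 41.7 mm and 7.16 degrees, less where a joint would pass 70% of its speed; a pose out of reach is approached as far as the arm can. A call with a gripper value outside its range is refused whole. The fingers move at their own pace and stop on an object; "squeeze" is the grip in N (left out, the last holds). Time passes only in rows, so rows that do not move let the fingers close. It gives the time, the measured TCP pose, the force and the opening at its end, in the units of the state.
- get_obs(): the state, without advancing time (a new reading comes with each control period).
- get_image(name): name is "scene" or "top" or "wrist"; returns (picture, depth): 400x640x3 uint8, red, green, blue; 400x640 float32, m along the optical axis (not along the pixel's ray), 0 where there is no reading.
- get_calibration(name): a dict with "mtx" (3x3 intrinsics, pixels), "rvec" (rotation vector, rad) and "tvec" (3), from world to camera coordinates, as OpenCV has them. Camera axes: x right, y down, z forward; pixel columns grow to the right and rows downward; lengths in m; the calibration is good to about 2 mm. A picture is of the moment at which its call begins: read the wrist's pose just before it. get_calibration takes no time and is no camera call; for the wrist camera it gives the pose at the moment of the call.
- close_job(): hands the job in, once; it reports no verdict.
The state is a dict: "time": time; "qpos": joint angles; "qd": joint speeds; "joint_torque": joint torques, N m; "position": TCP position; "eef_rot": TCP orientation; "force": force on the tool from outside, world axes, zero at the start; "wrist_torque": the same for the moment, N m; "width": finger opening in m.
Only numpy, scipy, OpenCV 4.12 (cv2) and the standard library are available. Lean on these libraries where they do the work, as an engineer would, in place of code of your own. Each camera call takes 0.05 s, during which the arm holds its last target. There are 200 camera calls.

## Working session

There is one attempt and no reset: what is moved stays moved. The work goes in short steps, Python scripts to look and compute and a tool call to move; the robot and the scene stay as the last step left them, time stands still between calls to the robot, and variables do not carry over. Pictures are saved under pics/ and viewed, about 8 in all and at most 12, crops included, and the job is handed in when it is done.

Besides the shell and the picture viewer there is one more tool, called after ">>>" as name(argument=value, ...), one argument or row to a line, values as JSON. move_arm: Moves the arm, as the interface text tells. Its arguments: {"type":"object","properties":{"plan":{"type":"string"},"squeeze":{"type":"number"}},"required":["plan"]}

```bash
mkdir -p pics; cat > h.py <<'E'
from bench import *
import numpy as np, cv2
def cam(n):
    c=get_calibration(n); R=cv2.Rodrigues(np.array(c["rvec"],float))[0]; return np.array(c["mtx"]),R,np.array(c["tvec"],float).ravel()
def cloud(d,c):
    K,R,t=c; v,u=np.mgrid[:d.shape[0],:d.shape[1]]
    p=np.stack([(u-K[0,2])/K[0,0]*d,(v-K[1,2])/K[1,1]*d,d],-1)
    return (p-t)@R
def ray(u,v,z,c):
    K,R,t=c; o=-R.T@t; w=R.T@np.linalg.inv(K)@np.array([u,v,1.]); return o+w*(z-o[2])/w[2]
def tool():
    o=get_obs(); return np.array(o["position"]),cv2.Rodrigues(np.array(o["eef_rot"],float))[0],o
E
python3 - <<'E'
from h import *
o=get_obs();print({k:np.round(v,3) for k,v in o.items()})
for n in("top","scene"):
    c=cam(n);im,d=get_image(n);cv2.imwrite(f"pics/{n}0.png",im[...,::-1]);np.savez(f"{n}0.npz",im=im,d=d)
    print(n,np.round(-c[1].T@c[2],3),c[0][0,0])
E
```

```text
{'time': np.float64(0.0), 'qpos': array([ 1.633,  0.041,  0.084, -0.   , -1.615, -0.334]), 'qd': array([-0.001,  0.001, -0.002, -0.002,  0.002,  0.001]), 'joint_torque': array([ 1.0000e-03, -3.6821e+01,  3.4741e+01,  6.9320e+00, -6.0000e-03,
       -0.0000e+00]), 'position': array([0.161, 0.578, 0.23 ]), 'eef_rot': array([-2.077,  0.286,  2.077]), 'force': array([ 0.087,  0.424, -0.613]), 'wrist_torque': array([-0.01 , -0.   , -0.008]), 'width': np.float64(0.085)}
top [0.515 0.084 0.936] 403.7755821731023
scene [ 0.171 -0.444  0.838] 387.1703536802848
```

View pics/top0.png

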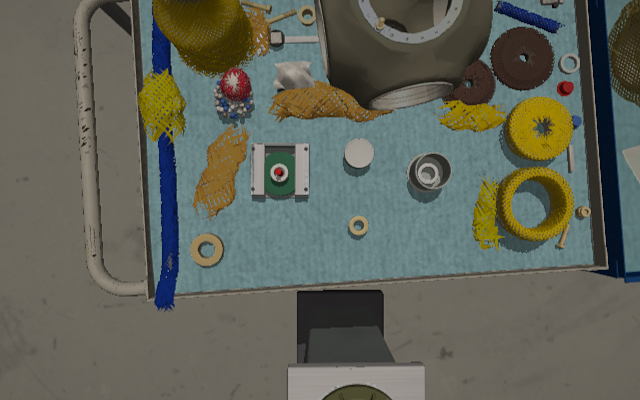

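View pics/scene0.png

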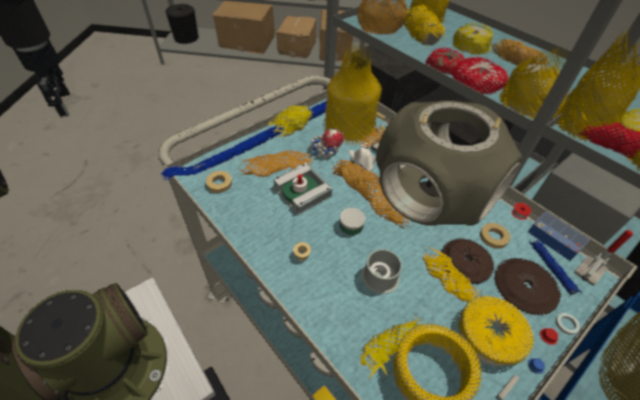

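The top view shows the dock at (280,170) with its open end facing down (towards the robot) and the red stem at (279,172). The tin is at (430,173), the grease tin at (358,153), the bushing at (358,226) and the tape roll at (207,250).

```bash
python3 - <<'E'
from h import *
z=np.load("top0.npz");im,d=z["im"],z["d"];c=cam("top");P=cloud(d,c)
hsv=cv2.cvtColor(im,cv2.COLOR_RGB2HSV);H,S,V=cv2.split(hsv)
def box(m,u0,u1,v0,v1):
    k=np.zeros(m.shape,bool);k[v0:v1,u0:u1]=1;return m&k
def show(n,m):
    p=P[m&(d>0)];v,u=np.nonzero(m);print(n,m.sum(),"px",u.mean().round(1),v.mean().round(1),"med",np.median(p,0).round(4),"min",p.min(0).round(3),"max",p.max(0).round(3))
Z=P[...,2]
red=box(((H<8)|(H>172))&(S>130),265,295,158,188);show("red",red)
for zz in(.065,.073): 
    v,u=np.nonzero(red);print(ray(u.mean(),v.mean(),zz,c).round(4))
lips=box((Z>.028)&(Z<.045)&(S<60),240,320,135,205);show("lips",lips)
n,l,st,ce=cv2.connectedComponentsWithStats(lips.astype(np.uint8))
for i in range(1,n):
    if st[i,4]>150:
        r=cv2.minAreaRect(np.argwhere(l==i)[:,::-1].astype(np.float32));b=cv2.boxPoints(r)
        print(st[i],[ray(*q,.035,c).round(4)[:2] for q in b])
g=box((H>60)&(H<90)&(S>100),255,310,145,205);show("green",g)
rim=box((Z>.052)&(Z<.07),400,460,145,205);show("rim",rim)
cs,_=cv2.findContours(rim.astype(np.uint8),0,1);q=max(cs,key=len);
(e,s,a)=cv2.fitEllipse(cv2.convexHull(q));print(e,s,ray(*e,.06,c).round(4),"dia",np.array(s)*(c[2][2]*0+.876)/c[0][0,0])
gt=box((Z>.03)&(Z<.045),335,380,130,175);show("grease",gt)
show("bush",box((Z>.015)&(Z<.04),340,376,210,245));show("tape",box((Z>.01)&(Z<.03),185,230,228,272))
print("surface",np.median(Z[200:240,380:400]))
E
```

```text
red 45 px 278.5 171.6 med [0.5919 0.1707 0.0717] min [0.586 0.164 0.022] max [0.604 0.181 0.075]
[0.5932 0.1705 0.065 ]
[0.5925 0.1698 0.073 ]
lips 1589 px 279.5 166.9 med [0.6063 0.1699 0.035 ] min [0.544 0.108 0.028] max [0.66  0.236 0.045]
[ 251  143   58   53 1568] [array([0.6596, 0.2347]), array([0.66  , 0.1079]), array([0.5437, 0.1079]), array([0.5437, 0.2345])]
green 835 px 279.3 173.6 med [0.5891 0.1715 0.025 ] min [0.546 0.142 0.019] max [0.642 0.205 0.03 ]
rim 239 px 433.4 170.8 med [ 0.5975 -0.1693  0.0593] min [ 0.556 -0.207  0.052] max [ 0.635 -0.125  0.064]
(432.8402099609375, 170.8411102294922) (36.989524841308594, 37.60551834106445) [ 0.5957 -0.1656  0.06  ] dia [0.08024959 0.081586  ]
grease 706 px 358.7 153.2 med [ 0.6375 -0.006   0.0373] min [ 0.604 -0.038  0.03 ] max [0.669 0.027 0.042]
bush 219 px 358.5 225.5 med [ 0.4742 -0.0065  0.0277] min [ 0.454 -0.027  0.015] max [0.497 0.016 0.034]
tape 652 px 206.5 249.5 med [0.4218 0.3373 0.0187] min [0.386 0.301 0.01 ] max [0.457 0.374 0.024]
surface 0.0005847082386524613
```

Everything agrees with the given sizes. The lips span 116 x 127 mm with yaw near 0, so the dock is at about (0.599, 0.171). The stem is at (0.593, 0.170), top at 0.073, and the tin at (0.596, -0.166), rim at 0.06. I'll work out the approach next.

```bash
cat >> h.py <<'E'
def to(x,y,z,yaw=None):
    p,R,o=tool(); t=R.T@(np.array([x,y,z])-p)*100
    print("pos",p.round(4),"f",np.round(o["force"],1),"w",round(float(o["width"]),4),"t",round(float(o["time"]),2),"q6",np.round(o["qpos"],2))
    print("R",R.round(3).tolist()); print("shift cm",t.round(2))
    if yaw is not None: # tool down, tool y at yaw
        c,s=np.cos(yaw),np.sin(yaw); G=np.array([[0,c,s],[0,s,-c],[-1,0,0]]); G[:,2]=np.cross(G[:,0],G[:,1])
        print("turn",cv2.Rodrigues(R.T@G)[0].ravel().round(3))
E
python3 -c "
from h import *
for yw in (0,np.pi): to(.5925,.170,.13,yw)"
```

```text
pos [0.1609 0.5777 0.2299] f [ 0.4  0.4 -0.1] w 0.0853 t 0.1 q6 [ 1.63  0.04  0.08 -0.   -1.62 -0.33]
R [[-0.0, -0.268, -0.963], [-0.002, -0.963, 0.268], [-1.0, 0.002, -0.0]]
shift cm [ 10.04  27.68 -52.52]
turn [-1.843e+00  1.000e-03 -1.000e-03]
pos [0.1609 0.5777 0.2299] f [ 0.4  0.4 -0.1] w 0.0853 t 0.1 q6 [ 1.63  0.04  0.08 -0.   -1.62 -0.33]
R [[-0.0, -0.268, -0.963], [-0.002, -0.963, 0.268], [-1.0, 0.002, -0.0]]
shift cm [ 10.04  27.68 -52.52]
turn [ 1.299e+00 -1.000e-03 -1.000e-03]
```

>>> move_arm(
  plan="0 1.85 -3.5 0 0 0 1;0 1.85 -3.5 0 0 0 1;0 1.85 -3.5 0 0 0 1;0 1.85 -3.5 0 0 0 1;0 1.85 -3.5 0 0 0 1",
  squeeze=60,
)

```text
time: 0.52
position: [0.3037, 0.4401, 0.2245]
eef_rot: [-2.084, 0.284, 2.089]
force: [1.9, 0.1, 0.0]
width: 0.0853
```

>>> move_arm(
  plan="0 1.85 -3.5 0 0 0 1;0 1.85 -3.5 0 0 0 1;0 1.85 -3.5 0 0 0 1;0 1.85 -3.5 0 0 0 1;0 1.85 -3.5 0 0 0 1",
)

```text
time: 0.93
position: [0.4534, 0.2973, 0.224]
eef_rot: [-2.084, 0.282, 2.092]
force: [-0.6, 1.1, 0.8]
width: 0.0853
```

>>> move_arm(
  plan="0 1.85 -3.5 0 0 0 1;0 1.85 -3.5 0 0 0 1;0 1.85 -3.5 0 0 0 1;0 1.85 -3.5 0 0 0 1;0 0 0 0.12 0 0 1",
)

```text
time: 1.35
position: [0.5769, 0.1782, 0.2216]
eef_rot: [-2.013, 0.402, 2.025]
force: [-1.2, 1.8, -0.3]
width: 0.0852
```

>>> move_arm(
  plan="0 0 0 0.12 0 0 1;0 0 0 0.12 0 0 1;0 0 0 0.12 0 0 1;0 0 0 0.12 0 0 1;0 0 0 0.12 0 0 1",
)

```text
time: 1.77
position: [0.5785, 0.1733, 0.2168]
eef_rot: [-1.612, 0.909, 1.623]
force: [-0.3, -0.4, 0.3]
width: 0.0856
```

>>> move_arm(
  plan="0 0 0 0.12 0 0 1;0 0 0 0.12 0 0 1;0 0 0 0.12 0 0 1;0 0 0 0.12 0 0 1;0 0 0 0 0 0 1",
)

```text
time: 2.18
position: [0.5776, 0.1729, 0.2134]
eef_rot: [-1.256, 1.208, 1.262]
force: [0.3, -0.3, 0.2]
width: 0.0852
```

```bash
python3 -c "
from h import *
to(.5925,.170,.13,np.pi)
im,d=get_image('wrist');cv2.imwrite('pics/w1.png',im[...,::-1]);np.savez('w1.npz',im=im,d=d);c=cam('wrist');print((-c[1].T@c[2]).round(3),c[1].round(2).tolist(),c[0][0,0])"
```

```text
pos [0.5776 0.1729 0.2134] f [ 0.3 -0.3  0.2] w 0.0852 t 2.18 q6 [ 0.62  0.07  0.08  0.   -1.61 -0.56]
R [[-0.021, -0.998, -0.061], [-0.018, -0.06, 0.998], [-1.0, 0.022, -0.016]]
shift cm [ 8.31 -1.66 -0.24]
turn [ 0.061 -0.017 -0.021]
[0.584 0.11  0.358] [[-1.0, -0.07, 0.02], [-0.06, 0.97, 0.24], [-0.04, 0.24, -0.97]] 307.1976246798646
```

View pics/w1.png

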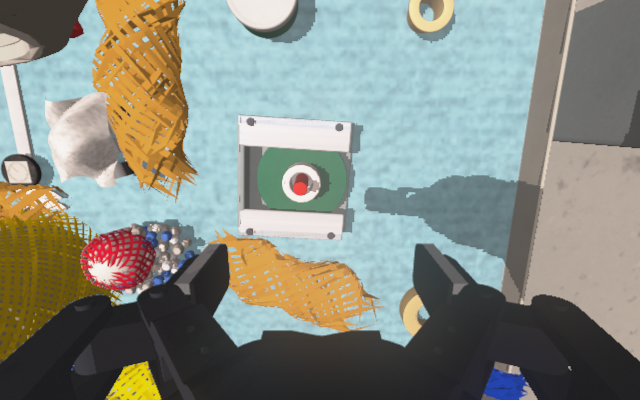

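The wrist view shows the dock at about (295,180) and the stem's red top at (300,187) inside the white collar. Nothing stands in the way.

```bash
cat >> h.py <<'E'
def redtop(f,zt,u0=0,u1=640,v0=0,v1=400):
    pass
E
python3 - <<'E'
from h import *
z=np.load("w1.npz");im,d=z["im"],z["d"];c=cam("wrist");P=cloud(d,c)
H,S,V=cv2.split(cv2.cvtColor(im,cv2.COLOR_RGB2HSV))
k=np.zeros(H.shape,bool);k[165:210,280:320]=1
m=k&((H<8)|(H>172))&(S>130);top=m&(P[...,2]>.068)
p=P[top];print(m.sum(),top.sum(),p.mean(0).round(4),np.median(p,0).round(4),p.min(0).round(4),p.max(0).round(4))
v,u=np.nonzero(top);print(ray(u.mean(),v.mean(),.073,c).round(4))
Z=P[...,2];k[:]=0;k[100:250,225:365]=1
l=k&(Z>.031)&(Z<.04)&(S<60)
q=P[l];print("lips",np.percentile(q,[1,99],axis=0).round(4).tolist())
w=k&(Z>.044)&(Z<.055)&(S<60);print("collar",w.sum(),P[w].mean(0).round(4),P[w].min(0).round(4),P[w].max(0).round(4))
# dock yaw from lip inner edges
for s,nm in((q[:,1]>.17,"L"),(q[:,1]<.17,"R")):
    b=q[s]; r=cv2.minAreaRect(b[:,:2].astype(np.float32)*1000);print(nm,np.round(r[0],1),np.round(r[1],1),round(r[2],2))
E
```

```text
165 153 [0.5929 0.172  0.0734] [0.5928 0.1719 0.0733] [0.5868 0.1661 0.0689] [0.5993 0.1781 0.075 ]
[0.5929 0.172  0.073 ]
lips [[0.5464, 0.1084, 0.033], [0.6609, 0.2362, 0.038]]
collar 741 [0.5931 0.1713 0.0491] [0.5739 0.1525 0.0442] [0.6123 0.1913 0.0517]
L [603.1 203.8] [ 67.4 116.6] 89.96
R [603.1 138.8] [116.6  62.1] 0.07
```

>>> move_arm(
  plan="0 -1.6 -0.2 0.06 -0.017 -0.02 1;3 0 0 0 0 0 1;3 0 0 0 0 0 1;0 0 0 0 0 0 1",
)

```text
time: 2.57
position: [0.5948, 0.1725, 0.1525]
eef_rot: [-1.224, 1.196, 1.225]
force: [-0.2, 0.8, -2.2]
width: 0.085
```

```bash
python3 -c "
from h import *
to(.593,.1715,.078,np.pi)"
```

```text
pos [0.5948 0.1725 0.1525] f [-0.2  0.8 -2.2] w 0.085 t 2.57 q6 [ 0.6   0.09 -0.   -0.   -1.47 -0.58]
R [[0.002, -1.0, -0.021], [0.003, -0.021, 1.0], [-1.0, -0.002, 0.003]]
shift cm [ 7.45  0.2  -0.12]
turn [0.021 0.003 0.002]
```

>>> move_arm(
  plan="2.5 0.2 -0.1 0.02 0 0 1;2.5 0 0 0 0 0 1;2.3 0 0 0 0 0 0.6;0 0 0 0 0 0 0.6",
)

```text
time: 2.9
position: [0.5939, 0.1714, 0.0812]
eef_rot: [-1.22, 1.198, 1.217]
force: [-0.3, -0.5, -1.7]
width: 0.0637
```

```bash
python3 -c "
from h import *
to(.593,.1715,.076,np.pi)
im,d=get_image('wrist');cv2.imwrite('pics/w2.png',im[100:,100:540,::-1])"
```

```text
pos [0.5939 0.1714 0.0812] f [-0.3 -0.5 -1.7] w 0.0637 t 2.9 q6 [ 0.6   0.12 -0.11  0.   -1.34 -0.59]
R [[0.004, -1.0, -0.014], [0.002, -0.014, 1.0], [-1.0, -0.004, 0.002]]
shift cm [0.52 0.09 0.01]
turn [0.014 0.002 0.004]
```

View pics/w2.png

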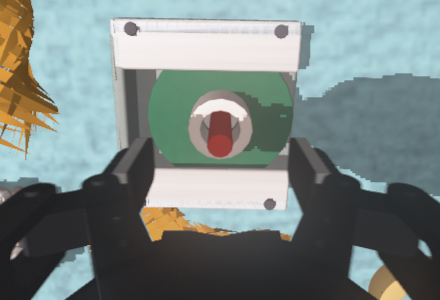

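The stem (220,135 in the crop) is centred between the fingers, so I'll close slowly.

>>> move_arm(
  plan="0.5 0.1 0 0.014 0.002 0.004 0.3;0 0 0 0 0 0 0.2;0 0 0 0 0 0 0.1;0 0 0 0 0 0 0;0 0 0 0 0 0 0",
)

```text
time: 3.37
position: [0.598, 0.173, 0.089]
eef_rot: [-1.216, 1.194, 1.203]
force: [0.1, 0.2, 0.4]
width: 0.0
```

```bash
python3 -c "
from h import *
to(.593,.1715,.076,np.pi)
im,d=get_image('wrist');cv2.imwrite('pics/w3.png',im[100:,100:540,::-1])"
```

```text
pos [0.598 0.173 0.089] f [0.1 0.2 0.4] w 0.0 t 3.37 q6 [ 0.61  0.12 -0.1   0.01 -1.34 -0.6 ]
R [[0.014, -1.0, -0.003], [0.004, -0.003, 1.0], [-1.0, -0.014, 0.004]]
shift cm [ 1.29  0.52 -0.16]
turn [0.003 0.004 0.014]
```

View pics/w3.png

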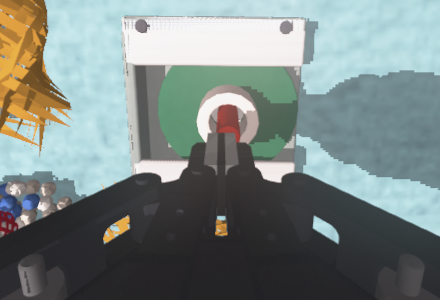

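```bash
python3 - <<'E'
from h import *
im,d=get_image("wrist");c=cam("wrist");P=cloud(d,c)
H,S,V=cv2.split(cv2.cvtColor(im,cv2.COLOR_RGB2HSV))
red=((H<8)|(H>172))&(S>130);red[:180]=0;red[250:]=0;red[:,:280]=0;red[:,380:]=0
p=P[red];print("red",red.sum(),p.min(0).round(4),p.max(0).round(4),np.median(p,0).round(4))
for v in range(215,300,8): print(v,P[v,318:326:4].round(3).tolist(),im[v,322])
for n in("top",):
    im,d=get_image(n);c=cam(n);P=cloud(d,c);cv2.imwrite("pics/t4.png",cv2.resize(im[120:220,220:340,::-1],None,fx=5,fy=5))
im,d=get_image("scene");cv2.imwrite("pics/s4.png",cv2.resize(im[140:230,240:360,::-1],None,fx=5,fy=5))
print(get_obs()["position"])
E
```

```text
red 300 [0.5865 0.1065 0.0336] [0.5989 0.1751 0.2322] [0.5944 0.1668 0.0714]
215 [[0.599, 0.169, 0.045], [0.596, 0.166, 0.053]] [156  73  67]
223 [[0.599, 0.169, 0.061], [0.596, 0.166, 0.067]] [153  70  64]
231 [[0.598, 0.169, 0.073], [0.596, 0.168, 0.074]] [166  67  62]
239 [[0.598, 0.161, 0.103], [0.596, 0.161, 0.102]] [70 65 62]
247 [[0.597, 0.162, 0.11], [0.596, 0.161, 0.112]] [67 63 61]
255 [[0.597, 0.161, 0.12], [0.596, 0.161, 0.12]] [63 59 57]
263 [[0.597, 0.161, 0.126], [0.596, 0.161, 0.126]] [61 56 54]
271 [[0.597, 0.164, 0.126], [0.596, 0.164, 0.128]] [64 59 58]
279 [[0.597, 0.167, 0.128], [0.596, 0.167, 0.127]] [62 57 57]
287 [[0.597, 0.17, 0.128], [0.595, 0.17, 0.128]] [58 54 54]
295 [[0.597, 0.174, 0.128], [0.596, 0.175, 0.126]] [56 53 53]
[0.59750767 0.17285045 0.08781977]
```

View pics/s4.png

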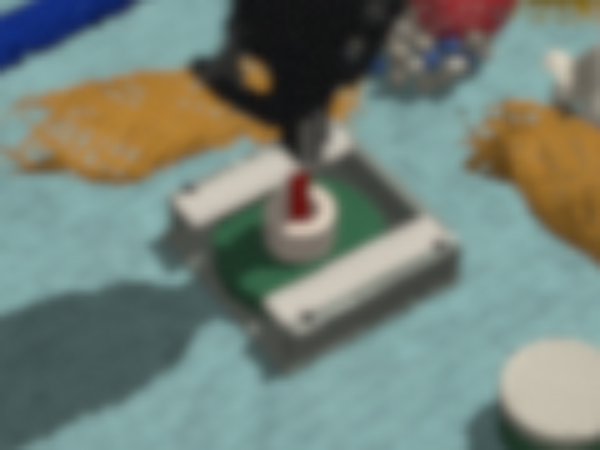

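```bash
python3 - <<'E'
from h import *
im,d=get_image("wrist");c=cam("wrist");P=cloud(d,c)
p,R,o=tool();print(p.round(4),o["width"])
for u in (306,312,318,322,326,332,338,344):
    r=[(v,*np.round(P[v,u],3)) for v in range(222,262,3)]
    print(u,[(int(a),float(y),float(zz)) for a,x,y,zz in r])
cv2.imwrite("pics/w5.png",cv2.resize(im[190:290,260:390,::-1],None,fx=5,fy=5,interpolation=0))
E
```

```text
[0.5974 0.1728 0.0876] -7.328912752030718e-05
306 [(222, 0.172, 0.048), (225, 0.173, 0.049), (228, 0.175, 0.049), (231, 0.178, 0.049), (234, 0.179, 0.05), (237, 0.181, 0.051), (240, 0.161, 0.103), (243, 0.161, 0.106), (246, 0.161, 0.109), (249, 0.161, 0.113), (252, 0.161, 0.114), (255, 0.161, 0.118), (258, 0.161, 0.121), (261, 0.161, 0.124)]
312 [(222, 0.179, 0.029), (225, 0.179, 0.034), (228, 0.179, 0.039), (231, 0.18, 0.044), (234, 0.161, 0.095), (237, 0.161, 0.099), (240, 0.161, 0.102), (243, 0.161, 0.105), (246, 0.161, 0.109), (249, 0.161, 0.113), (252, 0.161, 0.115), (255, 0.161, 0.118), (258, 0.161, 0.121), (261, 0.161, 0.124)]
318 [(222, 0.167, 0.061), (225, 0.167, 0.066), (228, 0.167, 0.072), (231, 0.168, 0.073), (234, 0.161, 0.094), (237, 0.16, 0.1), (240, 0.161, 0.103), (243, 0.161, 0.107), (246, 0.161, 0.11), (249, 0.161, 0.111), (252, 0.161, 0.115), (255, 0.161, 0.119), (258, 0.161, 0.12), (261, 0.161, 0.123)]
322 [(222, 0.166, 0.064), (225, 0.166, 0.069), (228, 0.167, 0.073), (231, 0.168, 0.074), (234, 0.161, 0.096), (237, 0.161, 0.098), (240, 0.161, 0.102), (243, 0.161,
[... 619 characters left out ...]
, (249, 0.161, 0.111), (252, 0.161, 0.116), (255, 0.161, 0.118), (258, 0.161, 0.121), (261, 0.161, 0.123)]
338 [(222, 0.18, 0.024), (225, 0.181, 0.029), (228, 0.181, 0.034), (231, 0.171, 0.066), (234, 0.17, 0.072), (237, 0.172, 0.073), (240, 0.174, 0.071), (243, 0.165, 0.097), (246, 0.165, 0.099), (249, 0.165, 0.103), (252, 0.165, 0.105), (255, 0.165, 0.109), (258, 0.165, 0.112), (261, 0.165, 0.115)]
344 [(222, 0.175, 0.04), (225, 0.175, 0.045), (228, 0.176, 0.047), (231, 0.177, 0.049), (234, 0.179, 0.049), (237, 0.181, 0.049), (240, 0.183, 0.05), (243, 0.165, 0.096), (246, 0.165, 0.101), (249, 0.165, 0.104), (252, 0.165, 0.107), (255, 0.165, 0.109), (258, 0.165, 0.112), (261, 0.165, 0.115)]
```

View pics/w5.png

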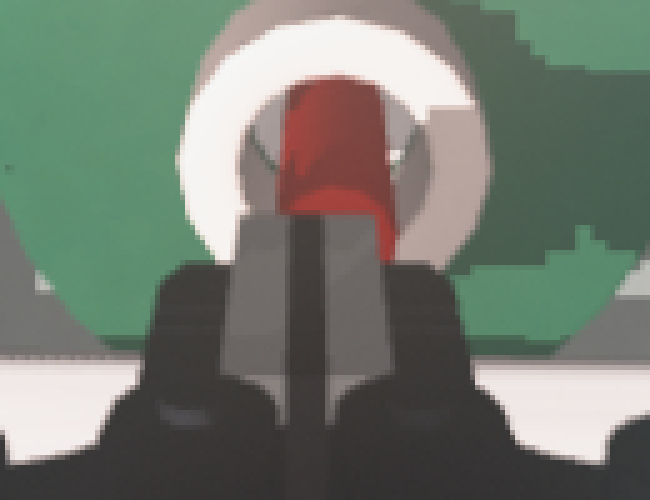

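```bash
python3 - <<'E'
from h import *
im,d=get_image("scene");c=cam("scene");P=cloud(d,c);K,R,t=c
print(get_obs()["position"].round(4))
def px(q): 
    w=K@(R@np.array(q)+t);return (w[:2]/w[2]).round(1)
print("stemtop",px([.593,.1715,.073]),"tip.066",px([.597,.173,.066]),"tip.094",px([.597,.173,.094]))
for v in range(158,186,2): print(v,[(P[v,u].round(3).tolist(),im[v,u].tolist()) for u in(300,303)])
p,Rt,o=tool();cw=cam("wrist");print("cam in tool",((-cw[1].T@cw[2]-p)@Rt).round(4))
print("cam axes in tool",(cw[1]@Rt).round(3).tolist())
E
```

```text
[0.5974 0.1728 0.0875]
stemtop [298.8 176.2] tip.066 [299.7 177. ] tip.094 [299.6 169.9]
158 [([0.587, 0.156, 0.157], [19, 21, 21]), ([0.6, 0.161, 0.146], [20, 20, 21])]
160 [([0.59, 0.16, 0.145], [20, 20, 21]), ([0.6, 0.161, 0.138], [24, 23, 24])]
162 [([0.589, 0.159, 0.138], [23, 23, 23]), ([0.602, 0.164, 0.128], [48, 47, 45])]
164 [([0.591, 0.162, 0.128], [46, 46, 44]), ([0.6, 0.16, 0.124], [63, 62, 58])]
166 [([0.59, 0.16, 0.123], [60, 59, 57]), ([0.6, 0.161, 0.117], [66, 66, 62])]
168 [([0.591, 0.163, 0.113], [61, 61, 58]), ([0.599, 0.16, 0.11], [69, 68, 64])]
170 [([0.59, 0.161, 0.107], [62, 62, 59]), ([0.599, 0.16, 0.103], [76, 75, 71])]
172 [([0.59, 0.161, 0.1], [89, 86, 81]), ([0.601, 0.163, 0.092], [87, 85, 80])]
174 [([0.599, 0.174, 0.075], [113, 76, 70]), ([0.646, 0.226, 0.005], [80, 84, 74])]
176 [([0.596, 0.17, 0.073], [106, 30, 25]), ([0.63, 0.203, 0.026], [102, 115, 95])]
178 [([0.594, 0.167, 0.069], [104, 36, 31]), ([0.611, 0.177, 0.05], [189, 178, 162])]
180 [([0.594, 0.167, 0.061], [101, 24, 19]), ([0.606, 0.17, 0.051], [170, 154, 141])]
182 [([0.594, 0.167, 0.053], [104, 30, 26]), ([0.606, 0.169, 0.044], [159, 143, 132])]
184 [([0.593, 0.165, 0.047], [161, 131, 120]), ([0.597, 0.157, 0.052], [208, 191, 176])]
cam in tool [-0.1438  0.0013 -0.0659]
cam axes in tool [[-0.001, 1.0, 0.0], [-0.258, -0.0, 0.966], [0.966, 0.001, 0.258]]
```

Both cameras put the shut fingertips at z = 0.094 while the TCP reads 0.0875, so the tips were above the stem and nothing was touched. I'll open the hand and measure the tip offset directly.

>>> move_arm(
  plan="0 0.45 -0.15 0 0 0 0.4;0 0 0 0 0 0 0.4;0 0 0 0 0 0 0.4;0 0 0 0 0 0 0.4",
)

```text
time: 4.0
position: [0.592, 0.1709, 0.0869]
eef_rot: [-1.215, 1.197, 1.204]
force: [-0.7, 0.1, -0.1]
width: 0.0341
```

```bash
cat >> h.py <<'E'
def tips():
    """lowest points of the finger front faces (world), seen by the wrist camera"""
    p,R,o=tool(); im,d=get_image("wrist");c=cam("wrist");P=cloud(d,c);L=(P-p)@R
    m=(d>0)&(abs(L[...,2])<.02)&(abs(L[...,1])<.06)&(L[...,0]<.03)&(L[...,0]>-.04)&(im.max(-1)<120)
    for s in(1,-1):
        q=L[m&(s*L[...,1]>0)]
        if len(q): print("finger",s,"tip x (ahead of TCP) mm",(np.percentile(q[:,0],[50,97,99.5])*1000).round(1),"inner y",(s*np.percentile(s*q[:,1],2)*1000).round(1),"face z",(np.median(q[:,2])*1000).round(1),len(q))
    return im,d,c,P
E
python3 -c "
from h import *
to(.593,.1715,.076,np.pi)
im,d,c,P=tips();cv2.imwrite('pics/w6.png',im[100:,100:540,::-1])"
```

```text
pos [0.592  0.1709 0.0869] f [-0.7  0.1 -0.1] w 0.0341 t 4.0 q6 [ 0.61  0.1  -0.11  0.   -1.34 -0.61]
R [[0.012, -1.0, -0.003], [0.003, -0.003, 1.0], [-1.0, -0.012, 0.002]]
shift cm [ 1.09 -0.08  0.06]
turn [0.003 0.003 0.012]
finger 1 tip x (ahead of TCP) mm [-26.   16.6  27.3] inner y 4.3 face z -7.8 1544
finger -1 tip x (ahead of TCP) mm [-26.3  -2.4  26.5] inner y -6.0 face z -7.8 1582
```

```bash
python3 - <<'E'
from h import *
p,R,o=tool();im,d=get_image("wrist");c=cam("wrist");P=cloud(d,c);L=(P-p)@R
S=cv2.cvtColor(im,cv2.COLOR_RGB2HSV)[...,1]
m=(d>0)&(L[...,2]<-.009)&(L[...,2]>-.014)&(abs(L[...,1])<.05)&(L[...,0]>-.05)&(S<60)&(im.max(-1)<130)
for a in range(-36,36,4):
    q=L[m&(abs(L[...,1]*1000-a)<2)]
    if len(q)>3: print(a,len(q),(q[:,0].max()*1000).round(1),(q[:,0].min()*1000).round(1))
E
```

```text
-36 4 -49.4 -49.9
-28 78 -41.0 -50.0
-24 104 -5.9 -49.8
-20 447 -6.1 -49.9
-16 283 -4.7 -49.9
12 9 61.2 58.0
16 32 62.2 58.2
20 490 62.2 -49.7
24 362 62.4 -50.0
28 84 60.3 -50.0
32 50 -43.1 -49.8
```

The reported TCP is about 5 mm ahead of the real tips (tips at TCP z + 5 mm), not behind them. So for tips at 0.053 the TCP should go to about 0.048. I'll descend in two stages and watch the force.

>>> move_arm(
  plan="1.2 -0.05 0.05 0 0 0.01 0.4;1.2 0 0 0 0 0 0.4;0.5 0 0 0 0 0 0.4;0 0 0 0 0 0 0.4",
)

```text
time: 4.43
position: [0.5928, 0.1716, 0.0545]
eef_rot: [-1.209, 1.206, 1.212]
force: [0.7, -0.5, 0.6]
width: 0.0341
```

```bash
python3 - <<'E'
from h import *
to(.593,.1715,.0485,np.pi)
p,R,o=tool();im,d=get_image("wrist");c=cam("wrist");P=cloud(d,c);L=(P-p)@R
cv2.imwrite('pics/w7.png',im[100:,100:540,::-1])
S=cv2.cvtColor(im,cv2.COLOR_RGB2HSV)[...,1]
m=(d>0)&(L[...,2]<-.009)&(L[...,2]>-.014)&(abs(L[...,1])<.05)&(L[...,0]>-.05)&(L[...,0]<.025)&(S<60)&(im.max(-1)<130)
for a in range(-28,32,4):
    q=L[m&(abs(L[...,1]*1000-a)<2)]
    if len(q)>9: print(a,len(q),(q[:,0].max()*1000).round(1))
E
```

```text
pos [0.5928 0.1716 0.0545] f [ 0.7 -0.5  0.6] w 0.0341 t 4.43 q6 [ 0.6   0.13 -0.14 -0.   -1.3  -0.6 ]
R [[0.0, -1.0, -0.003], [0.003, -0.003, 1.0], [-1.0, -0.0, 0.003]]
shift cm [ 0.6  -0.02 -0.01]
turn [0.003 0.003 0.   ]
-28 85 -41.9
-24 87 -8.4
-20 466 -5.9
-16 305 -4.3
16 31 23.9
20 461 -5.0
24 348 -6.5
28 67 -41.1
```

View pics/w7.png

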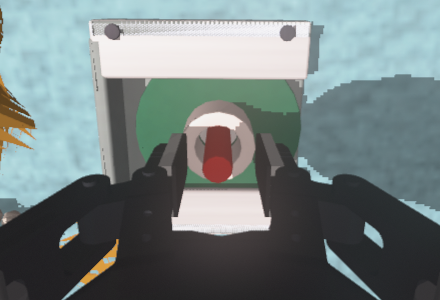

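The fingers straddle the stem (218,150 in the crop), tips at about 0.060. I'll go 6 mm lower and close.

>>> move_arm(
  plan="0.6 0 0 0 0 0 0.4;0 0 0 0 0 0 0.25;0 0 0 0 0 0 0;0 0 0 0 0 0 0;0 0 0 0 0 0 0",
  squeeze=60,
)

```text
time: 4.9
position: [0.5942, 0.1717, 0.0497]
eef_rot: [-1.211, 1.203, 1.21]
force: [0.9, 0.1, -0.4]
width: 0.0117
```

```bash
python3 -c "
from h import *
to(.48,.1715,.0485,np.pi)"
```

```text
pos [0.5942 0.1717 0.0497] f [ 0.9  0.1 -0.4] w 0.0117 t 4.9 q6 [ 0.6   0.14 -0.14 -0.   -1.29 -0.6 ]
R [[0.004, -1.0, -0.003], [0.003, -0.003, 1.0], [-1.0, -0.004, 0.003]]
shift cm [8.000e-02 1.142e+01 1.000e-02]
turn [0.003 0.003 0.004]
```

Gripped: width 11.7 mm on the 14 mm stem. Now a gentle slide out, about 1.5 mm off the floor.

>>> move_arm(
  plan="-0.15 0 0 0 0 0 0;0 0.8 0 0 0 0 0;0 0.8 0 0 0 0 0;0 0.8 0 0 0 0 0;0 0.8 0 0 0 0 0",
)

```text
time: 5.32
position: [0.5598, 0.1713, 0.0496]
eef_rot: [-1.209, 1.205, 1.21]
force: [1.4, 0.3, -2.3]
width: 0.0118
```

```bash
python3 -c "
from h import *
to(.48,.1715,.0505,np.pi)
im,d=get_image('wrist');cv2.imwrite('pics/w8.png',im[100:,100:540,::-1])"
```

```text
pos [0.5598 0.1713 0.0496] f [ 1.4  0.3 -2.3] w 0.0118 t 5.32 q6 [ 0.64  0.05 -0.23 -0.   -1.28 -0.64]
R [[0.002, -1.0, -0.002], [0.003, -0.002, 1.0], [-1.0, -0.002, 0.003]]
shift cm [-0.1   7.98  0.03]
turn [0.002 0.003 0.002]
```

View pics/w8.png

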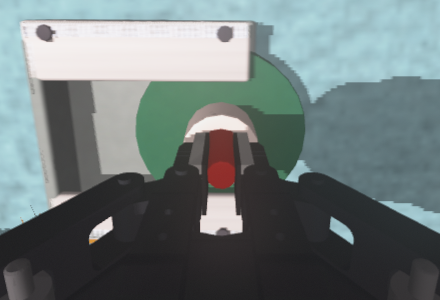

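The pair moves with the gripper, with the cover coming out of the open end on the right. I'll carry on.

>>> move_arm(
  plan="-0.1 0.9 0 0 0 0 0;0 0.9 0 0 0 0 0;0 0.9 0 0 0 0 0;0 0.9 0 0 0 0 0;0 0.9 0 0 0 0 0",
)

```text
time: 5.78
position: [0.5084, 0.171, 0.0493]
eef_rot: [-1.208, 1.207, 1.213]
force: [0.6, 0.0, -3.1]
width: 0.0116
```

>>> move_arm(
  plan="-0.05 0.9 0 0 0 0 0;0 0.9 0 0 0 0 0;0 0.9 0 0 0 0 0;0 0.9 0 0 0 0 0;0 0.6 0 0 0 0 0",
)

```text
time: 6.2
position: [0.4588, 0.1698, 0.0468]
eef_rot: [-1.207, 1.212, 1.218]
force: [1.2, 0.3, -3.4]
width: 0.0118
```

```bash
python3 -c "
from h import *
to(.48,.1715,.13,np.pi)"
```

```text
pos [0.4588 0.1698 0.0468] f [ 1.2  0.3 -3.4] w 0.0118 t 6.2 q6 [ 0.76 -0.2  -0.48 -0.01 -1.3  -0.76]
R [[-0.008, -1.0, -0.003], [0.002, -0.003, 1.0], [-1.0, 0.008, 0.002]]
shift cm [-8.34 -2.06  0.18]
turn [ 0.003  0.002 -0.008]
```

>>> move_arm(
  plan="-0.6 0 0 0 0 0 0;-1.2 0 0 0 0 0 0;-1.2 0 0 0 0 0 0;-1.2 0 0 0 0 0 0;-1.2 0 0 0 0 0 0",
)

```text
time: 6.62
position: [0.4566, 0.1687, 0.1029]
eef_rot: [-1.207, 1.217, 1.221]
force: [0.9, -0.3, -3.9]
width: 0.0121
```

>>> move_arm(
  plan="-1.2 0 0 0 0 -0.008 0;-1.2 0 0 0 0 0 0;-1 0 0 0 0 0 0;-0.5 0 0 0 0 0 0;0 0 0 0 0 0 0",
)

```text
time: 7.03
position: [0.4601, 0.1694, 0.1531]
eef_rot: [-1.211, 1.2, 1.209]
force: [0.5, 0.9, -2.6]
width: 0.0117
```

```bash
python3 -c "
from h import *
to(.596,-.166,.13,np.pi)"
```

```text
pos [0.4601 0.1694 0.1531] f [ 0.5  0.9 -2.6] w 0.0117 t 7.03 q6 [ 0.77 -0.26 -0.33  0.   -1.49 -0.76]
R [[0.006, -1.0, -0.003], [0.004, -0.003, 1.0], [-1.0, -0.006, 0.004]]
shift cm [  2.26 -13.46 -33.6 ]
turn [0.003 0.004 0.006]
```

>>> move_arm(
  plan="0 -0.35 -0.85 0 0 0 0;0 -0.7 -1.7 0 0 0 0;0 -0.7 -1.7 0 0 0 0;0 -0.7 -1.7 0 0 0 0;0 -0.7 -1.7 0 0 0 0",
)

```text
time: 7.45
position: [0.492, 0.0916, 0.1511]
eef_rot: [-1.214, 1.199, 1.216]
force: [0.8, 0.2, -3.8]
width: 0.0115
```

>>> move_arm(
  plan="0 -0.7 -1.7 0 0 0 0;0 -0.7 -1.7 0 0 0 0;0 -0.7 -1.7 0 0 0 0;0 -0.7 -1.7 0 0 0 0;0 -0.7 -1.7 0 0 0 0",
)

```text
time: 7.87
position: [0.5276, -0.0004, 0.1463]
eef_rot: [-1.212, 1.206, 1.219]
force: [0.7, -0.4, -4.2]
width: 0.0117
```

>>> move_arm(
  plan="0 -0.7 -1.7 0 0 0 0;0 -0.7 -1.7 0 0 0 0;0 -0.7 -1.7 0 0 0 0;0 -0.7 -1.7 0 0 0 0;0 -0.7 -1.7 0 0 0 0",
)

```text
time: 8.28
position: [0.5625, -0.0928, 0.1407]
eef_rot: [-1.208, 1.214, 1.224]
force: [-0.2, -0.2, -3.2]
width: 0.012
```

```bash
python3 -c "
from h import *
to(.596,-.166,.13,np.pi)"
```

```text
pos [ 0.5625 -0.0928  0.1407] f [-0.2 -0.2 -3.2] w 0.012 t 8.28 q6 [ 0.19 -0.02 -0.14 -0.   -1.46 -0.18]
R [[-0.012, -1.0, -0.007], [0.001, -0.007, 1.0], [-1.0, 0.012, 0.001]]
shift cm [ 1.03 -3.31 -7.35]
turn [ 0.007  0.001 -0.012]
```

```bash
python3 - <<'E'
from h import *
p,R,o=tool();im,d=get_image("wrist");c=cam("wrist");P=cloud(d,c);K=c[0]
cv2.imwrite('pics/w9.png',im[...,::-1]);np.savez("w9.npz",im=im,d=d)
Z=P[...,2]
m=(d>0)&(abs(Z-.06)<.004)&(np.hypot(P[...,0]-.596,P[...,1]+.166)<.055)
q=P[m];print("rim",len(q),q.min(0).round(4),q.max(0).round(4))
A=np.c_[2*q[:,:2],np.ones(len(q))];s=np.linalg.lstsq(A,(q[:,:2]**2).sum(1),rcond=None)[0]
print("circle",s[:2].round(4),"r",np.sqrt(s[2]+s[:2]@s[:2]).round(4),"z",np.median(q[:,2]).round(4))
H,S,V=cv2.split(cv2.cvtColor(im,cv2.COLOR_RGB2HSV));L=(P-p)@R
red=((H<8)|(H>172))&(S>130)&(abs(L).max(-1)<.05)
print("red in tool",red.sum(),L[red].min(0).round(4),L[red].max(0).round(4),np.median(L[red],0).round(4))
g=(H>60)&(H<90)&(S>100)&(abs(L).max(-1)<.12)
print("green z",g.sum(),np.percentile(P[g],[2,50,98],axis=0).round(4).tolist())
b=P[g];b=b[abs(b[:,2]-np.median(b[:,2]))<.004]
n=np.linalg.svd(b-b.mean(0),full_matrices=False)[2][2];print("plate normal",n.round(4))
A=np.c_[2*b[:,:2],np.ones(len(b))]
E
```

```text
rim 1877 [ 0.5564 -0.2093  0.056 ] [ 0.6374 -0.1281  0.0622]
circle [ 0.5965 -0.1686] r 0.0387 z 0.0599
red in tool 1358 [-0.0257 -0.005  -0.0093] [0.0195 0.0074 0.0048] [-0.0215  0.0011 -0.0067]
green z 38 [[0.599, -0.1245, 0.1147], [0.6041, -0.113, 0.1159], [0.6094, -0.097, 0.1172]]
plate normal [ 0.1033 -0.0531 -0.9932]
```

View pics/w9.png

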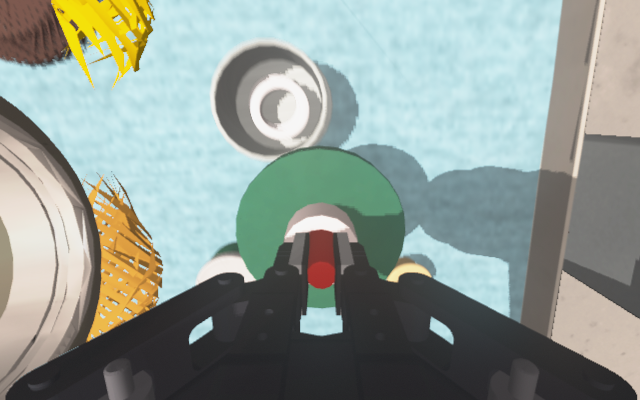

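The wrist view shows the tin's rim at (270,100) and the nested pair level in the grip, with the cover at (320,225) and the stem at (320,270). I'll take the lid's centre and tilt from this same picture.

```bash
cat > lid.py <<'E'
from h import *
def lid(im,d,p,R,c):
    P=cloud(d,c);L=(P-p)@R;H,S,V=cv2.split(cv2.cvtColor(im,cv2.COLOR_RGB2HSV))
    g=(d>0)&(H>55)&(H<95)&(S>70)&(abs(L[...,1:]).max(-1)<.07)&(L[...,0]>.0)&(L[...,0]<.06)
    b=P[g];b=b[abs(b[:,2]-np.median(b[:,2]))<.006]
    n=np.linalg.svd(b-b.mean(0),full_matrices=False)[2][2];n*=np.sign(n[2])
    print("plate",len(b),"z",np.median(b[:,2]).round(4),"normal",n.round(4),"x",np.percentile(b[:,0],[.3,99.7]).round(4),"ymin",np.percentile(b[:,1],.3).round(4))
    r=((H<8)|(H>172))&(S>130)&(abs(L).max(-1)<.05)
    q=P[r];zt=np.percentile(q[:,2],98);t=q[q[:,2]>zt-.003]
    print("stem top z",zt.round(4),"x",np.percentile(t[:,0],[1,99]).round(4),"y",np.percentile(t[:,1],[1,99]).round(4),"tcp",p.round(4))
    (cx,cy),rr=cv2.minEnclosingCircle(t[:,:2].astype(np.float32));print("stem ctr",round(cx,4),round(cy,4),"r",round(rr,4))
E
python3 - <<'E'
from lid import *
z=np.load("w9.npz");p,R,o=tool();lid(z["im"],z["d"],p,R,cam("wrist"))
E
```

```text
plate 12094 z 0.1164 normal [0.01   0.0027 0.9999] x [0.5138 0.6099] ymin -0.1432
stem top z 0.1652 x [0.5561 0.5674] y [-0.1014 -0.0886] tcp [ 0.5629 -0.0955  0.1402]
stem ctr 0.5616 -0.0951 r 0.0072
```

>>> move_arm(
  plan="0 -0.75 -1.6 0 0 0 0;0 -0.75 -1.6 0 0 0 0;0 -0.75 -1.6 0 0 -0.005 0;0 -0.75 -1.6 0 0 -0.005 0;0 -0.4 -0.8 0 0 0 0",
)

```text
time: 8.75
position: [0.5961, -0.173, 0.1341]
eef_rot: [-1.207, 1.216, 1.22]
force: [-0.9, -0.2, -3.0]
width: 0.0116
```

```bash
cat > chk.py <<'E'
from lid import *
import sys
to(.598,-.169,.115,np.pi)
p,R,o=tool();im,d=get_image("wrist");lid(im,d,p,R,cam("wrist"))
E
python3 chk.py
```

```text
pos [ 0.5961 -0.173   0.1341] f [-0.9 -0.2 -3. ] w 0.0116 t 8.75 q6 [ 0.04  0.11 -0.01 -0.   -1.46 -0.04]
R [[-0.011, -1.0, -0.004], [-0.0, -0.004, 1.0], [-1.0, 0.011, -0.0]]
shift cm [ 1.91 -0.22  0.4 ]
turn [ 0.004 -0.    -0.011]
plate 12977 z 0.1097 normal [0.0093 0.002  1.    ] x [0.5465 0.6425] ymin -0.2209
stem top z 0.1586 x [0.5892 0.6005] y [-0.1797 -0.1668] tcp [ 0.5961 -0.173   0.1341]
stem ctr 0.5948 -0.1732 r 0.0072
```

>>> move_arm(
  plan="0 -0.22 0.4 0.004 0 -0.011 0;0.5 0 0 0 0 0 0;0.5 0 0 0 0 0 0;0 0 0 0 0 0 0;0 0 0 0 0 0 0",
)

```text
time: 9.22
position: [0.597, -0.1682, 0.12]
eef_rot: [-1.205, 1.213, 1.212]
force: [0.5, 0.1, -3.5]
width: 0.0119
```

```bash
python3 chk.py
```

```text
pos [ 0.597  -0.1682  0.12  ] f [ 0.5  0.1 -3.5] w 0.0119 t 9.22 q6 [ 0.05  0.11 -0.04 -0.   -1.42 -0.05]
R [[-0.005, -1.0, 0.002], [0.001, 0.002, 1.0], [-1.0, 0.005, 0.001]]
shift cm [ 0.5  -0.1  -0.08]
turn [-0.002  0.001 -0.005]
plate 13002 z 0.096 normal [ 1.4e-03 -1.0e-04  1.0e+00] x [0.5478 0.6437] ymin -0.2155
stem top z 0.145 x [0.5899 0.6012] y [-0.1741 -0.1613] tcp [ 0.597  -0.1682  0.12  ]
stem ctr 0.5958 -0.1676 r 0.0072
```

>>> move_arm(
  plan="0 -0.12 -0.1 0 0 0 0;0.4 0 0 0 0 0 0;0.3 0 0 0 0 0 0;0 0 0 0 0 0 0",
)

```text
time: 9.6
position: [0.5986, -0.1682, 0.1133]
eef_rot: [-1.207, 1.211, 1.212]
force: [-0.3, -0.9, -3.7]
width: 0.0119
```

```bash
python3 chk.py
```

```text
pos [ 0.5986 -0.1682  0.1133] f [-0.3 -0.9 -3.7] w 0.0119 t 9.6 q6 [ 0.05  0.12 -0.05 -0.   -1.41 -0.05]
R [[-0.003, -1.0, 0.0], [0.001, 0.0, 1.0], [-1.0, 0.003, 0.001]]
shift cm [-0.17  0.06 -0.08]
turn [-0.     0.001 -0.003]
plate 12986 z 0.0896 normal [-1.e-04  4.e-04  1.e+00] x [0.5494 0.6454] ymin -0.2156
stem top z 0.1385 x [0.5916 0.6028] y [-0.1743 -0.1615] tcp [ 0.5986 -0.1682  0.1133]
stem ctr 0.5973 -0.1676 r 0.0072
```

>>> move_arm(
  plan="0.4 0.03 -0.09 0 0 0 0;0.4 0 0 0 0 0 0;0.3 0 0 0 0 0 0;0 0 0 0 0 0 0",
)

```text
time: 9.98
position: [0.5983, -0.1694, 0.1015]
eef_rot: [-1.207, 1.211, 1.211]
force: [0.3, -0.8, -3.8]
width: 0.0119
```

```bash
python3 chk.py
```

```text
pos [ 0.5983 -0.1694  0.1015] f [ 0.3 -0.8 -3.8] w 0.0119 t 9.98 q6 [ 0.05  0.12 -0.06 -0.   -1.39 -0.05]
R [[-0.003, -1.0, 0.0], [0.001, 0.0, 1.0], [-1.0, 0.003, 0.001]]
shift cm [-1.35  0.03  0.04]
turn [-0.     0.001 -0.003]
plate 13019 z 0.0779 normal [-8.e-04  1.e-04  1.e+00] x [0.5492 0.6451] ymin -0.2168
stem top z 0.1269 x [0.5913 0.6026] y [-0.1754 -0.1629] tcp [ 0.5983 -0.1694  0.1015]
stem ctr 0.5971 -0.1688 r 0.0072
```

Centred to within 0.3 mm, lid bottom at the rim's height, no contact yet. I'll carry on down.

>>> move_arm(
  plan="0.3 0 0 0 0 0 0;0.3 0 0 0 0 0 0;0.2 0 0 0 0 0 0;0.1 0 0 0 0 0 0;0 0 0 0 0 0 0",
)

```text
time: 10.45
position: [0.5994, -0.1691, 0.1014]
eef_rot: [-1.213, 1.207, 1.207]
force: [-0.8, 0.1, -2.9]
width: 0.0115
```

```bash
python3 chk.py
```

```text
pos [ 0.5994 -0.1691  0.1014] f [-0.8  0.1 -2.9] w 0.0115 t 10.45 q6 [ 0.05  0.12 -0.07  0.   -1.38 -0.05]
R [[0.003, -1.0, -0.002], [-0.002, -0.002, 1.0], [-1.0, -0.003, -0.002]]
shift cm [-1.36  0.14  0.01]
turn [ 0.002 -0.002  0.003]
plate 12997 z 0.0775 normal [-0.0038  0.0018  1.    ] x [0.5504 0.6464] ymin -0.2166
stem top z 0.1264 x [0.5923 0.6036] y [-0.1751 -0.1625] tcp [ 0.5994 -0.1691  0.1014]
stem ctr 0.598 -0.1686 r 0.007
```

The descent was blocked at the rim, and the two cameras differ by about 3 mm in y for the tin. I'll compare cover and tin within the top camera alone.

```bash
python3 - <<'E'
from h import *
im,d=get_image("top");c=cam("top");P=cloud(d,c);np.savez("top5.npz",im=im,d=d)
H,S,V=cv2.split(cv2.cvtColor(im,cv2.COLOR_RGB2HSV))
g=(H>55)&(H<95)&(S>70)&(d>0)&(np.hypot(P[...,0]-.597,P[...,1]+.168)<.07)&(P[...,2]>.05)
b=P[g];print("green",len(b),"z",np.median(b[:,2]).round(4),"bbox",b.min(0).round(4),b.max(0).round(4))
k=cv2.findContours(g.astype(np.uint8),0,1)[0];k=max(k,key=len)[:,0]
w=np.array([ray(u,v,.0775,c)[:2] for u,v in k])
# outer edge points: robust circle, radius 50 fixed
from scipy.optimize import least_squares
h=cv2.convexHull((w*1000).astype(np.float32))[:,0]/1000
f=least_squares(lambda s:np.hypot(*(w-s[:2]).T)-.0495,[.597,-.168],loss="soft_l1",f_scale=.001);print("cover ctr",f.x.round(4),"n in",(abs(f.fun)<.002).sum(),len(w))
a=np.degrees(np.arctan2(*(w-f.x)[abs(f.fun)<.002].T[::-1]));print("arc",np.sort(a)[::8].round())
# tin in the first picture: outer rim circle at z .06, from depth mask contour
z=np.load("top0.npz");P0=cloud(z["d"],c);m=(P0[...,2]>.05)&(P0[...,2]<.07);m[:145]=0;m[205:]=0;m[:,:400]=0;m[:,460:]=0
k=max(cv2.findContours(m.astype(np.uint8),0,1)[0],key=len)[:,0];w=np.array([ray(u,v,.06,c)[:2] for u,v in k])
f=least_squares(lambda s:np.hypot(*(w-s[:2]).T)-s[2],[.597,-.168,.04],loss="soft_l1",f_scale=.001);print("tin",f.x.round(4))
E
```

```text
green 208 z 0.0766 bbox [ 0.5508 -0.1871  0.0696] [ 0.5703 -0.1333  0.1645]
cover ctr [ 0.6029 -0.1634] n in 8 56
arc [-154.]
tin [ 0.5955 -0.1655  0.0404]
```

>>> move_arm(
  plan="-0.3 0 0 0 0 0.003 0;0 0.25 0.15 0 0 0 0;0.3 0 0 0 0 0 0;0.3 0 0 0 0 0 0;0.3 0 0 0 0 0 0",
)

```text
time: 10.97
position: [0.5973, -0.1676, 0.094]
eef_rot: [-1.212, 1.209, 1.209]
force: [-0.2, 0.7, -3.4]
width: 0.0123
```

```bash
python3 chk.py
```

```text
pos [ 0.5973 -0.1676  0.094 ] f [-0.2  0.7 -3.4] w 0.0123 t 10.97 q6 [ 0.05  0.12 -0.08  0.   -1.37 -0.05]
R [[0.001, -1.0, -0.001], [-0.001, -0.001, 1.0], [-1.0, -0.001, -0.001]]
shift cm [-2.1  -0.07 -0.15]
turn [ 0.001 -0.001  0.001]
plate 13015 z 0.0698 normal [-0.0022  0.0028  1.    ] x [0.5481 0.6441] ymin -0.2152
stem top z 0.1186 x [0.5902 0.6015] y [-0.1736 -0.1609] tcp [ 0.5973 -0.1676  0.094 ]
stem ctr 0.5961 -0.1674 r 0.0071
```

It went in: the lid's bottom is at 0.0516, and home is 0.050.

>>> move_arm(
  plan="0.15 0 0 0 0 0 0;0.15 0 0 0 0 0 0;0.1 0 0 0 0 0 0;0 0 0 0 0 0 0",
)

```text
time: 11.35
position: [0.5974, -0.1678, 0.0936]
eef_rot: [-1.214, 1.209, 1.208]
force: [0.4, 1.0, -2.9]
width: 0.0112
```

```bash
python3 chk.py
```

```text
pos [ 0.5974 -0.1678  0.0936] f [ 0.4  1.  -2.9] w 0.0112 t 11.35 q6 [ 0.05  0.12 -0.08  0.   -1.37 -0.05]
R [[0.002, -1.0, -0.002], [-0.003, -0.002, 1.0], [-1.0, -0.002, -0.003]]
shift cm [-2.14 -0.06 -0.12]
turn [ 0.002 -0.003  0.002]
plate 12994 z 0.0697 normal [-1.1e-03  9.0e-04  1.0e+00] x [0.5482 0.6443] ymin -0.2153
stem top z 0.1186 x [0.5903 0.6016] y [-0.1739 -0.1612] tcp [ 0.5974 -0.1678  0.0936]
stem ctr 0.5959 -0.1674 r 0.0074
```

>>> move_arm(
  plan="0.5 0 0 0 0 0 0;0.5 0 0 0 0 0 0",
)

```text
time: 11.57
position: [0.5977, -0.1681, 0.0933]
eef_rot: [-1.22, 1.208, 1.206]
force: [-16.2, 10.4, 23.6]
width: 0.0118
```

```bash
python3 chk.py
```

```text
pos [ 0.5977 -0.1681  0.0933] f [-16.2  10.4  23.6] w 0.0118 t 11.57 q6 [ 0.05  0.12 -0.09  0.01 -1.36 -0.05]
R [[0.005, -1.0, -0.005], [-0.006, -0.005, 1.0], [-1.0, -0.005, -0.006]]
shift cm [-2.17 -0.04 -0.11]
turn [ 0.005 -0.006  0.005]
plate 12974 z 0.0696 normal [ 8.0e-04 -1.6e-03  1.0e+00] x [0.5482 0.6442] ymin -0.2152
stem top z 0.1186 x [0.5904 0.6017] y [-0.1741 -0.1612] tcp [ 0.5977 -0.1681  0.0933]
stem ctr 0.5963 -0.1675 r 0.0071
```

Home: it takes 24 N downward without moving and stays level. I'll relax the side load and let go.

>>> move_arm(
  plan="-0.05 0.1 0.05 0 0 0 0;0 0 0 0 0 0 0;0 0 0 0 0 0 0.2;0 0 0 0 0 0 0.4;0 0 0 0 0 0 0.65",
)

```text
time: 12.03
position: [0.5981, -0.1677, 0.0956]
eef_rot: [-1.223, 1.204, 1.202]
force: [0.1, 0.6, -1.0]
width: 0.0402
```

```bash
python3 - <<'E'
from lid import *
to(.596,-.1675,.075,np.pi)
p,R,o=tool();im,d=get_image("wrist");c=cam("wrist");lid(im,d,p,R,c);P=cloud(d,c)
H,S,V=cv2.split(cv2.cvtColor(im,cv2.COLOR_RGB2HSV))
w=(d>0)&(S<50)&(abs(P[...,2]-.093)<.004)&(np.hypot(P[...,0]-.596,P[...,1]+.167)<.03);q=P[w]
print("collar",len(q),np.percentile(q,[1,99],axis=0).round(4).tolist(),np.median(q[:,2]).round(4))
E
```

```text
pos [ 0.5981 -0.1677  0.0956] f [ 0.1  0.6 -1. ] w 0.0402 t 12.03 q6 [ 0.05  0.11 -0.09  0.01 -1.36 -0.05]
R [[0.01, -1.0, -0.005], [-0.007, -0.005, 1.0], [-1.0, -0.01, -0.007]]
shift cm [2.06 0.23 0.04]
turn [ 0.005 -0.007  0.01 ]
plate 12094 z 0.0696 normal [ 9.0e-04 -1.3e-03  1.0e+00] x [0.5486 0.6447] ymin -0.2149
stem top z 0.1185 x [0.5901 0.6025] y [-0.1735 -0.161 ] tcp [ 0.5981 -0.1677  0.0956]
stem ctr 0.5964 -0.1672 r 0.007
collar 2410 [[0.578, -0.1853, 0.0896], [0.6152, -0.1492, 0.0948]] 0.0934
```

>>> move_arm(
  plan="-0.2 0 0 0.005 -0.007 0.01 0.75;0 0.05 0 0 0 0 0.75;0 0 0 0 0 0 0.75;0.5 0 0 0 0 0 0.75;0 0 0 0 0 0 0.75",
)

```text
time: 12.5
position: [0.5978, -0.1682, 0.0918]
eef_rot: [-1.208, 1.21, 1.209]
force: [-0.4, 0.4, -0.8]
width: 0.064
```

```bash
python3 - <<'E'
from h import *
to(.5978,-.1672,.0685,np.pi)
p,R,o=tool();im,d=get_image("wrist");c=cam("wrist");P=cloud(d,c);L=(P-p)@R
cv2.imwrite('pics/w10.png',im[100:,100:540,::-1])
S=cv2.cvtColor(im,cv2.COLOR_RGB2HSV)[...,1]
m=(d>0)&(L[...,2]<-.009)&(L[...,2]>-.014)&(abs(L[...,1])<.05)&(L[...,0]>-.05)&(L[...,0]<.015)&(S<60)&(im.max(-1)<130)
for a in range(-44,46,4):
    q=L[m&(abs(L[...,1]*1000-a)<2)]
    if len(q)>9: print(a,len(q),(q[:,0].max()*1000).round(1))
E
```

```text
pos [ 0.5978 -0.1682  0.0918] f [-0.4  0.4 -0.8] w 0.064 t 12.5 q6 [ 0.05  0.12 -0.08 -0.   -1.37 -0.05]
R [[-0.001, -1.0, 0.001], [0.0, 0.001, 1.0], [-1.0, 0.001, 0.0]]
shift cm [ 2.33 -0.    0.1 ]
turn [-0.001  0.    -0.001]
-36 343 -10.6
-32 470 -9.3
32 251 -10.5
36 405 -11.5
40 182 -11.9
44 10 -31.7
```

View pics/w10.png

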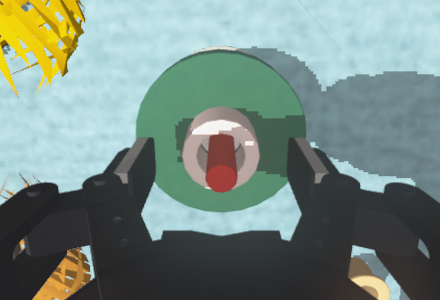

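The fingers straddle the white collar (220,143 in the crop) evenly, with the lids seated and nested. I'll descend onto the collar.

>>> move_arm(
  plan="0.8 0 0.1 0 0 0 0.75;0.8 0 0 0 0 0 0.75;0.6 0 0 0 0 0 0.75;0 0 0 0 0 0 0.75",
)

```text
time: 12.88
position: [0.5978, -0.1671, 0.0679]
eef_rot: [-1.208, 1.21, 1.209]
force: [-0.2, -1.5, -1.1]
width: 0.0641
```

```bash
python3 chk.py
```

```text
pos [ 0.5978 -0.1671  0.0679] f [-0.2 -1.5 -1.1] w 0.0641 t 12.88 q6 [ 0.05  0.14 -0.11  0.   -1.32 -0.05]
R [[-0.001, -1.0, 0.001], [-0.0, 0.001, 1.0], [-1.0, 0.001, -0.0]]
shift cm [-4.71 -0.01 -0.19]
turn [-0.001 -0.    -0.001]
plate 94 z 0.0655 normal [ 0.0402 -0.1061  0.9935] x [0.5562 0.6206] ymin -0.2157
stem top z 0.1179 x [0.5901 0.6026] y [-0.174  -0.1606] tcp [ 0.5978 -0.1671  0.0679]
stem ctr 0.5965 -0.167 r 0.0073
```

Good height. I'll close on the collar with a moderate grip.

>>> move_arm(
  plan="0 0 0 0 0 0 0.55;0 0 0 0 0 0 0.4;0 0 0 0 0 0 0.2;0 0 0 0 0 0 0.2",
  squeeze=40,
)

```text
time: 13.27
position: [0.5982, -0.1673, 0.0688]
eef_rot: [-1.209, 1.21, 1.208]
force: [-0.6, -0.1, -1.2]
width: 0.0383
```

```bash
python3 chk.py
```

```text
pos [ 0.5982 -0.1673  0.0688] f [-0.6 -0.1 -1.2] w 0.0383 t 13.27 q6 [ 0.05  0.14 -0.11  0.   -1.33 -0.05]
R [[0.0, -1.0, 0.001], [-0.001, 0.001, 1.0], [-1.0, -0.0, -0.001]]
shift cm [-4.62  0.02 -0.18]
turn [-0.001 -0.001  0.   ]
plate 1005 z 0.0686 normal [ 0.0015 -0.0117  0.9999] x [0.5479 0.6453] ymin -0.2154
stem top z 0.1184 x [0.5902 0.6024] y [-0.1735 -0.1608] tcp [ 0.5982 -0.1673  0.0688]
stem ctr 0.5968 -0.1671 r 0.0073
```

>>> move_arm(
  plan="-0.4 0 0 0 0 0 0.2;-0.6 0 0 0 0 0 0.2;-0.6 0 0 0 0 0 0.2;-0.6 0 0 0 0 0 0.2",
)

```text
time: 13.65
position: [0.597, -0.167, 0.0904]
eef_rot: [-1.207, 1.212, 1.211]
force: [-0.2, -0.2, -1.2]
width: 0.0388
```

```bash
python3 chk.py
```

```text
pos [ 0.597  -0.167   0.0904] f [-0.2 -0.2 -1.2] w 0.0388 t 13.65 q6 [ 0.05  0.12 -0.08 -0.   -1.37 -0.05]
R [[-0.004, -1.0, 0.001], [0.0, 0.001, 1.0], [-1.0, 0.004, 0.0]]
shift cm [-2.46 -0.09 -0.2 ]
turn [-0.001  0.    -0.004]
plate 76 z 0.0884 normal [ 0.0217 -0.6612  0.7499] x [0.5703 0.6215] ymin -0.2155
stem top z 0.1205 x [0.5908 0.6031] y [-0.1737 -0.161 ] tcp [ 0.597  -0.167   0.0904]
stem ctr 0.5972 -0.1671 r 0.0069
```

>>> move_arm(
  plan="-0.5 -0.05 0 0 0 -0.003 0.2;-0.7 0 0 0 0 0 0.2;-0.7 0 0 0 0 0 0.2;-0.7 0 0 0 0 0 0.2;-0.3 0 0 0 0 0 0.2",
)

```text
time: 14.12
position: [0.5985, -0.1673, 0.1252]
eef_rot: [-1.211, 1.207, 1.206]
force: [0.1, -0.2, -1.5]
width: 0.0388
```

```bash
python3 chk.py; python3 - <<'E'
from h import *
p,R,o=tool();im,d=get_image("wrist");c=cam("wrist");P=cloud(d,c)
H,S,V=cv2.split(cv2.cvtColor(im,cv2.COLOR_RGB2HSV))
for nm,m in(("red",((H<8)|(H>172))&(S>130)),("green",(H>55)&(H<95)&(S>70))):
    m=m&(d>0)&(np.hypot(P[...,0]-.597,P[...,1]+.167)<.065)&(P[...,2]<.2);q=P[m]
    print(nm,len(q),np.percentile(q,[2,50,98],axis=0).round(4).tolist())
cv2.imwrite('pics/w11.png',im[100:,100:540,::-1])
im,d=get_image("scene");cv2.imwrite("pics/s11.png",cv2.resize(im[200:330,310:450,::-1],None,fx=5,fy=4.4));np.savez("s11.npz",im=im,d=d)
E
```

```text
pos [ 0.5985 -0.1673  0.1252] f [ 0.1 -0.2 -1.5] w 0.0388 t 14.12 q6 [ 0.05  0.11 -0.04  0.   -1.42 -0.05]
R [[0.003, -1.0, 0.001], [-0.0, 0.001, 1.0], [-1.0, -0.003, -0.0]]
shift cm [ 1.02  0.05 -0.17]
turn [-0.001 -0.     0.003]
plate 247 z 0.1249 normal [ 0.01   -0.0317  0.9994] x [0.5496 0.6465] ymin -0.2154
stem top z 0.1188 x [0.5931 0.5999] y [-0.1625 -0.1603] tcp [ 0.5985 -0.1673  0.1252]
stem ctr 0.5964 -0.1615 r 0.0036
red 26 [[0.594, -0.1622, 0.1153], [0.5965, -0.1615, 0.1169], [0.5992, -0.1604, 0.1176]]
green 14646 [[0.5518, -0.213, 0.1244], [0.5979, -0.1883, 0.1258], [0.6423, -0.1218, 0.1271]]
```

The cover's plate is up to 0.125 while the stem's top stays at 0.117, so the cover is lifting alone. I'll continue up.

>>> move_arm(
  plan="-0.5 0 0 0 0 0.003 0.2;-0.8 0 0 0 0 0 0.2;-0.8 0 0 0 0 0 0.2;-0.8 0 0 0 0 0 0.2;-0.8 0 0 0 0 0 0.2",
)

```text
time: 14.68
position: [0.5966, -0.1668, 0.1603]
eef_rot: [-1.204, 1.214, 1.214]
force: [-0.2, -0.4, -1.9]
width: 0.0386
```

>>> move_arm(
  plan="-0.4 0 0 0 0 0 0.2;-0.2 0 0 0 0 0 0.2;0 0 0 0 0 0 0.2;0 0 0 0 0 0 0.2;0 0 0 0 0 0 0.2",
)

```text
time: 15.1
position: [0.5979, -0.167, 0.1708]
eef_rot: [-1.207, 1.211, 1.21]
force: [-0.6, -0.5, -2.2]
width: 0.0379
```

```bash
python3 chk.py; python3 - <<'E'
from h import *
im,d=get_image("scene");c=cam("scene");P=cloud(d,c)
H,S,V=cv2.split(cv2.cvtColor(im,cv2.COLOR_RGB2HSV))
for nm,m in(("red",((H<8)|(H>172))&(S>130)),("green",(H>55)&(H<95)&(S>70))):
    m=m&(d>0)&(np.hypot(P[...,0]-.597,P[...,1]+.167)<.065)&(P[...,2]<.2);q=P[m]
    if len(q):print(nm,len(q),np.percentile(q,[2,50,98],axis=0).round(4).tolist())
m=(d>0)&(np.hypot(P[...,0]-.597,P[...,1]+.167)<.05)&(P[...,2]>.055)&(P[...,2]<.08)
q=P[m];print("rim/flange",len(q),np.percentile(q,[2,50,98],axis=0).round(4).tolist())
cv2.imwrite("pics/s12.png",cv2.resize(im[190:310,310:450,::-1],None,fx=5,fy=5))
print(get_obs()["qd"].round(3))
E
```

```text
pos [ 0.5979 -0.167   0.1708] f [-0.6 -0.5 -2.2] w 0.0379 t 15.1 q6 [ 0.05  0.1   0.04 -0.   -1.51 -0.05]
R [[-0.002, -1.0, 0.001], [0.0, 0.001, 1.0], [-1.0, 0.002, 0.0]]
shift cm [ 5.58 -0.02 -0.2 ]
turn [-0.001  0.    -0.002]
plate 1689 z 0.1705 normal [ 0.004  -0.0054  1.    ] x [0.5475 0.6452] ymin -0.215
red 19 [[0.5902, -0.1731, 0.075], [0.5932, -0.1704, 0.0824], [0.5957, -0.1662, 0.0924]]
green 845 [[0.5492, -0.2138, 0.1641], [0.5768, -0.1869, 0.1724], [0.6402, -0.1274, 0.175]]
rim/flange 738 [[0.5562, -0.2073, 0.0626], [0.5869, -0.177, 0.0666], [0.6296, -0.129, 0.0703]]
[ 0.     0.003 -0.002  0.001 -0.002  0.001]Traceback (most recent call last):
  File "chk.py", line 4, in <module>
    p,R,o=tool();im,d=get_image("wrist");lid(im,d,p,R,cam("wrist"))
                                         ~~~^^^^^^^^^^^^^^^^^^^^^^^
  File "lid.py", line 9, in lid
    q=P[r];zt=np.percentile(q[:,2],98);t=q[q[:,2]>zt-.003]
              ~~~~~~~~~~~~~^^^^^^^^^^^
    return _quantile_unchecked(
        a, q, axis, out, overwrite_input, method, keepdims, weights)
    return _ureduce(a,
                    func=_quantile_ureduce_func,
    ...<5 lines>...
                    overwrite_input=overwrite_input,
                    method=method)
    r = func(a, **kwargs)
    result = _quantile(arr,
                       quantiles=q,
    ...<2 lines>...
                       out=out,
                       weights=wgt)
    slices_having_nans = np.isnan(arr[-1, ...])
                                  ~~~^^^^^^^^^
IndexError: index -1 is out of bounds for axis 0 with size 0
```

View pics/s12.png

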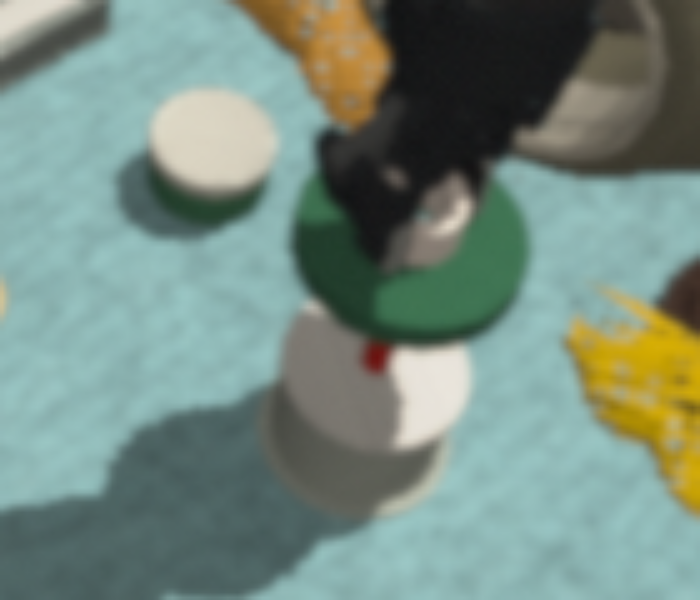

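The cover (410,250) is held level about 3.5 cm above the stem's top. The inner lid (375,390) sits flat on the tin, and the grease tin stands untouched. I'll hand in.

```bash
python3 -c "
from bench import *
print(close_job())"
```

```text
the job is handed in; nothing more can be done
None
```

The job is done and handed in at about 15 s of the 61 s allowed; no verdict was given. I slid the nested lids out of the dock, lowered them into the tin until they were home, and let go of the stem. I then lifted the cover alone by its collar and finished holding it still over the tin.

**Last checks:**
- **Inner lid:** its flange top read about 0.066 m (0.065 expected when home). The lids were level when seated and took 24 N downward without moving. The stem's top was still at about 0.117 m with the cover part-way up.
- **Cover:** its lower edge was at about 0.153 m, some 36 mm above the stem's top. It was level to under 0.01 rad, over the tin's axis and not moving.
- **Bystanders:** I did not measure the grease tin, bushing and tape roll again at the end. The path kept clear of them, and the grease tin looks untouched in the last picture.

**Checks that failed or disagreed:**
- **First grasp:** the gripper closed above the stem and touched nothing. The cameras showed the fingertips 5–6 mm behind the reported tool position, not 22 mm ahead as stated, so I used the measured offset.
- **First lowering:** it caught on the tin's rim. The top and wrist cameras differed by about 3 mm on the tin's position; lowering between the two estimates seated the lid.
- **Final wrist check:** the script stopped with an error because the cover hid the stem, so I checked the stem and inner lid from the scene camera instead.

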